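Quarter-turn stake into its bench holder

ROBOT

A 6-joint arm with a two-finger parallel gripper is mounted at the origin on a cart in front of the work surface, level with it; the furniture and walls round the work are solid. World frame = base frame: x ahead of the robot, y to its left, z up, the work surface at z = 0. Lengths are in mm, angles in rad, forces in N, time in s.
With the tool pointing down it reaches from about 275 to 1000 mm from the base axis. Payload 8.4 kg.
Tool frame: the origin (TCP) lies at the very end of the fingers, on their centre line; the grasp point (between the pads) lies 19 mm behind it; z points along the fingers, y is the line along which they close (so a half turn about z gives the same grasp; the last joint's range is limited). The gripper opens to 85 mm and grips with 20 to 120 N. Pads are 22 mm wide; open, the fingers measure 114 mm over their backs; the gripper's body (76 mm by 85 mm) begins 54 mm behind the grasp point. The pads swing forward as they close: fully open they stand 13 mm farther back than shut.
Start: joints at [-1.265, 0.353, 1.633, -0, 1.155, -0.002], TCP at [189.35, -595.629, 231.281] pointing down, gripper open.
Joint ranges: [-2.63, 2.63], [-0.92, 2.1], [0.06, 2.66], [-1.3, 4.44], [0, 2.69], [-3.02, 3.02]. Speed limits (rad/s): [2.22, 2.22, 2.79, 3.14, 3.14, 3.14].

INTERFACE

Orientations are given as a rotation vector (axis times angle).
In Python, from rig import r gives the robot as it stands.
- The arm moves only by the tool send_rows, never from a script. Its argument "plan" is a list of rows, each a list of 4 numbers: the shift along the tool's x, y, z in mm, then the turn about the tool's z in rad. A call has 1 to 10 rows; each row shifts and turns the commanded pose from where the row before left it, along the tool's axes as they then stand; what a row does not reach is not made up. A row lasts 1/8 s, in which the tool goes at most 62.5 mm and 10.7 degrees, less where a joint would pass 70% of its speed; a pose out of reach is approached as far as the arm can. A call is refused whole if a number of a shift passes 62.5 or a number of a turn 0.188, either way. A call with a gripper value outside its range is refused whole. "grip" is the finger opening in mm, from 0 to 85.4, set as the call begins (left out, the last holds). The fingers move at their own pace and stop on an object; the grip force is fixed at half the most. Time passes only in rows, so rows that do not move let the fingers close. It gives the time, the measured TCP pose, the force, the opening and the grip force at its end, in the units of the state.
- r.state(): the state, without advancing time (a new reading comes with each control period).
- r.get_image(name): name is "scene" or "top"; returns the picture (480x640x3 uint8, blue, green, red); there is no depth.
- r.camera_model(name): a dict with "fovy" (degrees; the focal length in pixels is half the picture's height over the tangent of half this angle, whatever the lens; pixels are square), "cx", "cy" (the principal point, pixels), "T" (4x4, takes a point from camera to world coordinates). Camera axes: x right, y down, z forward; pixel columns grow to the right and rows downward; lengths in mm; the calibration is good to about 2 mm. A picture is of the moment at which its call begins. camera_model takes no time and is no camera call.
- r.close_job(): hands the job in; it is judged then, once.
The state is a dict: "time": time; "joints": joint angles; "joint_velocities": joint speeds; "joint_efforts": joint torques, N m; "tool_pos": TCP position; "tool_rot": TCP orientation; "contact_force": force on the tool from outside, world axes, zero at the start; "moment": the same for the moment, N m; "width": finger opening in mm; "gripper_force": force on a finger pad.
Only numpy, scipy, OpenCV 4.12 (cv2) and the standard library are available. Lean on these libraries where they do the work, as an engineer would, in place of code of your own. Each camera call takes 0.05 s, during which the arm holds its last target. There are 200 camera calls.

TASK

Mount the dome-topped steel stake, the one with the straight bar (T-shaped) foot, in the slotted stake holder: pass its foot down through the middle of the slot until its round collar sits flat on the holder's top plate, then turn it a quarter turn so that the foot lies square across underneath the slot. Leave it locked there, upright near the middle of the slot, and do not disturb the spare stake with the round foot.

Things in the scene. Friction and masses are not known exactly. Their poses are not given: they have to be found in the camera images.
- stake: Steel stake to mount, 85 mm tall, 0.35 kg, loose, standing on its foot. Origin: centre of the foot's underside, z up. Upward: bar foot 64 (along y) x 16 (x) x 12 mm, its ends showing beyond the collar; shank 16 mm thick, z 12 to 28; round collar 56 mm across, z 28 to 34; square grip 30 x 30 mm, faces square to x and y, z 34 to 68: grip here; dome no wider than the grip, to z 85.
- holder: Stake holder, fixed: hollow dark steel base 106 x 106 mm under an aluminium plate 110 x 110 x 10 mm with its upper face at z 44; 3 mm bolt heads in its corners, low tabs at the x sides. Origin: centre of the underside, z up. Inside the foot can turn freely (92 x 92 mm, z 7 to 34). Collar on the plate: stake's origin at z 16 here. Locked: stake's y square to the holder's y, turned either way.
- slot (a point): Centre of the slot, at the plate's upper face, 44 mm above the holder's origin; axes as the holder's. The slot is 80 mm long (along y) and 32 mm wide (x), straight through the 10 mm plate. The stake's foot passes with its y along the slot's y, either way round. (Mind the fixed lamp about 0.5 m tall at world x 0.61, y 0.24, between the arm's start and the work: pass in front of it.)
- spare: Spare stake, to be left alone: steel, 84 mm tall, 0.4 kg, loose on the table. The same collar and square grip, but a round disc foot 64 mm across and a flat rectangular top 40 x 26 mm. Origin: centre of the foot's underside, z up.
Mind the look-alikes: they are no part of the job. Leave any blue or green look-alike of the stake alone.

How it is judged (in metres and radians):
On the way:
1. the foot of the stake has passed down through the slot, lying along it (z of stake in the frame of holder below 0.021 m and horizontal distance between stake and slot below 0.025 m and angle between the y axis of stake and the y axis of holder, either way round below 0.5 rad), for 0.1 s.
At the end, for the whole second after the job is handed in: The stake rests upright (5 degrees) in the holder, collar on the plate (origin 12 to 20 mm above the holder's), within 20 mm of the slot's centre, its foot under the plate and square across the slot (15 degrees); the spare stake still stands, within 30 mm of its start (z of stake in the frame of holder between 0.012 and 0.02 m and horizontal distance between stake and slot below 0.02 m and angle between the y axis of stake and the y axis of holder, either way round above 1.3 rad and angle between stake's own z axis and vertical below 0.09 rad and linear speed of stake below 0.02 m/s and angular speed of stake below 0.1 rad/s and distance of spare from where it was at the start of the episode below 0.03 m and angle between spare's own z axis and vertical below 0.1 rad); the robot touches nothing.
It fails at once if the spare stake is moved more than 30 mm or knocked over (distance of spare from where it was at the start of the episode above 0.03 m or angle between spare's own z axis and vertical above 0.5 rad).
It also fails if it takes over 48 s, if anything falls off the work surface, if the arm or the gripper's body presses on something with over 40 N, if the wrist force passes 120 N, or if a joint passes its speed limit or range.

## Working session

There is one attempt and no reset: what is moved stays moved. The work goes in short steps, Python scripts to look and compute and a tool call to move; the robot and the scene stay as the last step left them, time stands still between calls to the robot, and variables do not carry over. Pictures are saved under pics/ and viewed, at most 10 in all, crops included, and the job is handed in when it is done.

Besides the shell and the picture viewer there is one more tool, called after "Emit:" as name(argument=value, ...), one argument or row to a line, values as JSON. send_rows: Moves the arm, as the interface text tells. Its arguments: {"type":"object","properties":{"plan":{"type":"array","items":{"type":"array","items":{"type":"number"}}},"grip":{"type":"number"}},"required":["plan"]}

```bash
mkdir -p pics
python3 - <<'E'
from rig import r
import cv2
for n in("scene","top"):
    cv2.imwrite(f"pics/{n}0.png",r.get_image(n)); m=r.camera_model(n); print(n,m["fovy"],m["cx"],m["cy"],m["T"])
s=r.state();print(s["tool_pos"],s["tool_rot"],s["time"])
E
```

```text
scene 47.1990883763302 316.01416815553034 237.64808126610305 [[ 5.31241604e-01 -5.28824090e-01  6.61911958e-01 -3.42840990e+02]
 [-8.47130367e-01 -3.20171136e-01  4.24099735e-01 -7.25111079e+02]
 [-1.23490527e-02 -7.86025143e-01 -6.18071173e-01  7.96351029e+02]
 [ 0.00000000e+00  0.00000000e+00  0.00000000e+00  1.00000000e+00]]
top 43.96073727407643 316.54134594637253 244.10847462573534 [[-4.85699520e-03 -9.95317479e-01  9.65376870e-02  3.22757977e+02]
 [-9.99967378e-01  4.21114703e-03 -6.89273297e-03 -2.11934797e+02]
 [ 6.45392321e-03 -9.65680157e-02 -9.95305463e-01  1.41782694e+03]
 [ 0.00000000e+00  0.00000000e+00  0.00000000e+00  1.00000000e+00]]
[ 189.22206149 -595.21769207  230.64876775] [-3.10325415e+00 -4.81375654e-01  2.68112367e-04] 0.1
```

View pics/scene0.png

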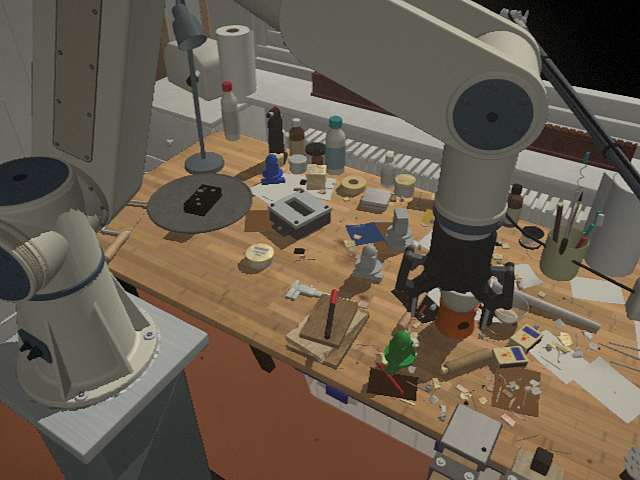

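View pics/top0.png

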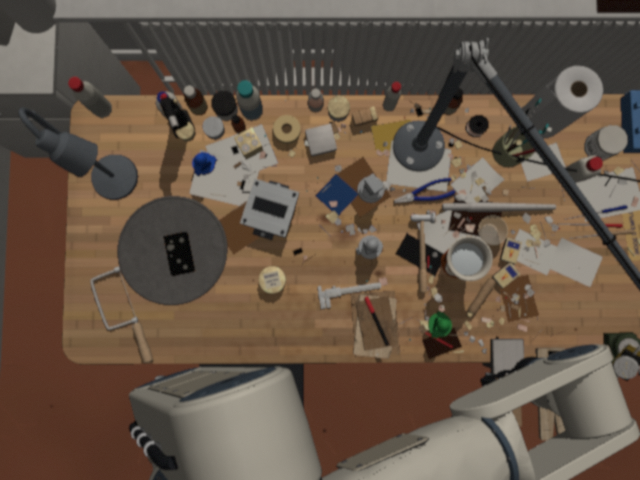

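The scene view shows four candidates: grey stakes at (368,262) and (398,230), a blue one at (272,168) and a green one at (400,350). The holder is at (300,212). In the top view the greys are at (370,247) and (372,188), and the holder is at (270,207). The grey at (368,262) looks domed, so I'll check it in a close crop.

Run:
```python
import cv2,numpy as np
a=cv2.imread("pics/scene0.png")[195:295,335:435];b=cv2.imread("pics/top0.png")[165:265,225:395]
f=lambda i:cv2.resize(i,None,fx=4.6,fy=4.6,interpolation=cv2.INTER_CUBIC)
cv2.imwrite("pics/c1.png",cv2.resize(np.hstack([a,a[:,:0]]),(600,600),interpolation=cv2.INTER_CUBIC))
cv2.imwrite("pics/c2.png",f(b))
```

```text
(no output)
```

View pics/c1.png

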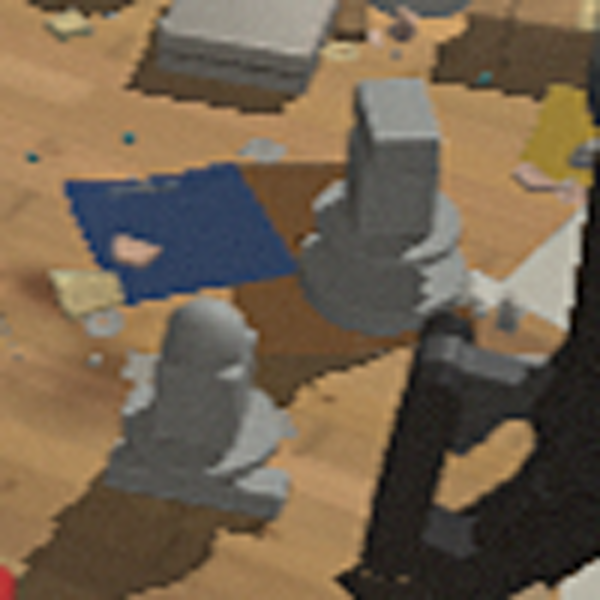

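View pics/c2.png

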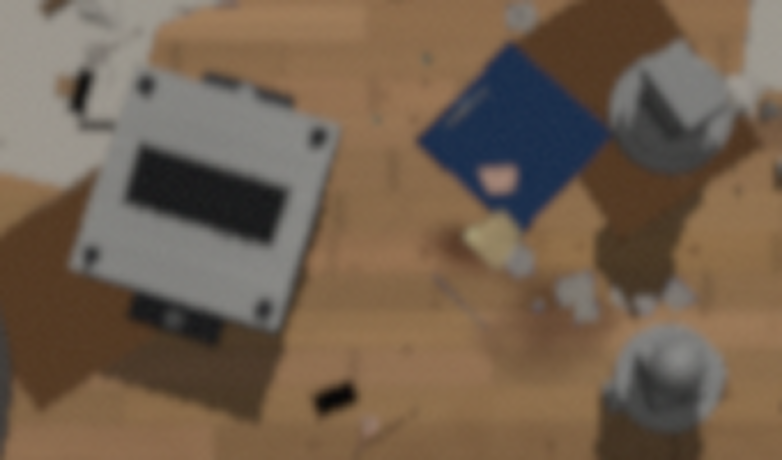

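The crop confirms it. The target is the domed stake with a straight bar foot at scene (368,262) / top (370,247). The flat-topped, disc-footed spare is at scene (398,230) / top (372,188). The holder is at top (270,207), with its slot around (270,207) and tilted about 15°.

```bash
cat > h.py <<'E'
import cv2,numpy as np
from rig import r
def ray(n,p,z):
    m=r.camera_model(n);f=240/np.tan(np.radians(m["fovy"]/2));T=m["T"]
    d=T[:3,:3]@np.array([(p[0]-m["cx"])/f,(p[1]-m["cy"])/f,1]);o=T[:3,3]
    return (o+d*(z-o[2])/d[2])[:2]
E
python3 - <<'E'
from h import *
t=cv2.imread("pics/top0.png");g=cv2.cvtColor(t,cv2.COLOR_BGR2GRAY);hs=cv2.cvtColor(t,cv2.COLOR_BGR2HSV)
def blobs(mask,box,seed):
    x0,y0,x1,y1=box;m=np.zeros_like(mask);m[y0:y1,x0:x1]=mask[y0:y1,x0:x1]
    cs,_=cv2.findContours(m,cv2.RETR_EXTERNAL,cv2.CHAIN_APPROX_NONE)
    return max([c for c in cs if cv2.pointPolygonTest(c,seed,True)>-3],key=cv2.contourArea)
gray=((hs[...,1]<45)&(g>75)).astype(np.uint8)
for nm,c,z in(("slot",blobs((g<75).astype(np.uint8),(248,192,294,224),(270,207)),44),("plate",blobs(gray,(236,175,302,242),(250,200)),44)):
    b=cv2.boxPoints(cv2.minAreaRect(c));w=np.array([ray("top",p,z) for p in b]);print(nm,cv2.contourArea(c),w.round(1).tolist(),w.mean(0).round(1))
    for i in(0,1):
        e=w[i+1]-w[i];print(" side",np.linalg.norm(e).round(1),np.degrees(np.arctan2(e[1],e[0])).round(1))
T=lambda x,y:(225+x/4.6,165+y/4.6)
S=lambda x,y:(335+x/6,195+y/6)
print("collar",ray("top",T(670,381),34),"spare",ray("top",T(670,108),34))
print("dome",ray("top",T(678,356),80))
a,b=ray("scene",S(107,482),0),ray("scene",S(270,517),0)
print("foot edge",a,b,np.linalg.norm(b-a),np.degrees(np.arctan2(*(b-a)[::-1])))
E
```

```text
slot 379.5 [[541.1, -70.0], [569.7, -78.7], [546.0, -152.8], [517.5, -144.0]] [ 543.6 -111.4]
 side 29.9 -16.9
 side 77.8 -107.7
plate 2601.5 [[519.2, -2.9], [634.1, -37.7], [586.5, -184.3], [472.4, -148.4]] [553.  -93.3]
 side 120.0 -16.8
 side 154.1 -108.0
collar [ 447.71085115 -348.00101905] spare [ 588.40260418 -349.92162837]
dome [ 455.88660666 -347.58381246]
foot edge [ 439.80432727 -316.3437314 ] [ 453.64896193 -374.61795166] 59.896232391540174 -76.63558658814512
```

```bash
cat >> h.py <<'E'
from scipy.spatial.transform import Rotation as Ro
def go(x,y,z,head):
    s=r.state();R=Ro.from_rotvec(s["tool_rot"]).as_matrix()
    h=np.degrees(np.arctan2(R[1,1],R[0,1]))
    print("t",s["time"],"pos",s["tool_pos"].round(1),"head",h.round(2),"tilt z",R[:,2].round(3),"w",s["width"],"F",np.round(s["contact_force"],1))
    print("tool shift",(R.T@(np.array([x,y,z])-s["tool_pos"])).round(1),"turn",np.radians((h-head+180)%360-180).round(3))
E
python3 -c "
from h import *
go(452,-347,150,-76.6)"
```

```text
t 0.1 pos [ 189.2 -595.2  230.6] head -72.37 tilt z [-0.     0.001 -1.   ] w 85.25142985507397 F [ 0.3  0.3 -0.9]
tool shift [ 325.6 -156.8   80.8] turn 0.074
```

Emit:
send_rows(
  plan=[
    [20, -9, 0, 0],
    [32, -15, 0, 0],
    [35, -17, 0, 0],
    [36, -18, 0, 0],
    [36, -18, 0, 0],
    [36, -18, 0, 0],
    [36, -18, 0, 0],
    [36, -17, 0, 0],
    [33, -15, 0, 0],
    [25, -12, 0, 0],
  ],
  grip=70,
)

```text
time: 1.35
tool_pos: [452.7, -345.2, 231.2]
tool_rot: [-3.104, -0.483, -0.0]
contact_force: [0.5, -0.6, 0.0]
width: 70.1
gripper_force: 0.0
```

Emit:
send_rows(
  plan=[
    [0, 0, 20, 0.037],
    [0, 0, 35, 0.037],
    [0, 0, 26, 0],
    [0, 0, 0, 0],
    [0, 0, 0, 0],
  ],
)

```text
time: 1.98
tool_pos: [452.1, -347.3, 151.2]
tool_rot: [3.12, 0.367, 0.001]
contact_force: [0.3, -0.4, 0.4]
width: 69.9
gripper_force: 0.0
```

```bash
python3 -c "
from h import *
go(452,-347,37,-76.6)
a=r.get_image('scene')[170:320,310:460];cv2.imwrite('pics/c3.png',cv2.resize(a,(600,600),interpolation=2))"
```

```text
t 1.975 pos [ 452.1 -347.3  151.2] head -76.58 tilt z [ 0.001 -0.    -1.   ] w 69.89861089025548 F [ 0.3 -0.4  0.4]
tool shift [-1.000e-01 -4.000e-01  1.142e+02] turn 0.0
```

View pics/c3.png

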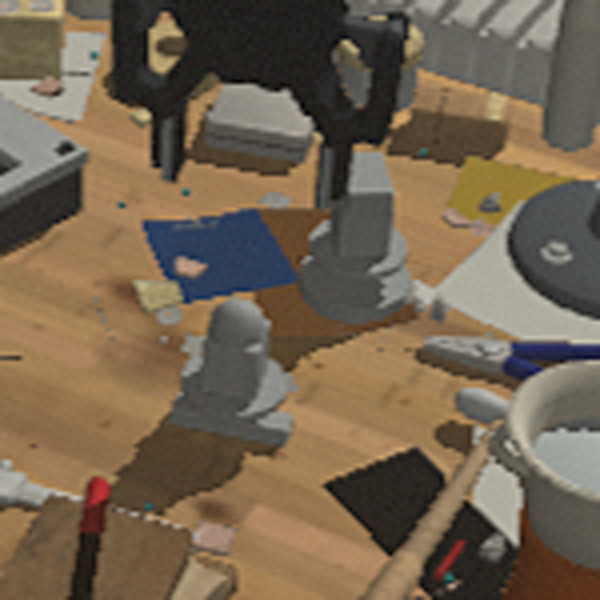

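The picture shows the fingertips at crop (170,178) and (330,205), above the stake's dome at about (238,305). The finger line runs parallel to the bar foot's edge. Next I'll project the tool axis down to the dome.

```bash
python3 -c "
from h import *
m=r.camera_model('scene');f=240/np.tan(np.radians(m['fovy']/2));Ti=np.linalg.inv(m['T'])
for p in ([452,-347,85],[452,-347,68],[452,-347,0]):
    c=Ti@np.array(p+[1]);u=c[:2]/c[2]*f+[m['cx'],m['cy']];print((u-[310,170])*4)
for q in ((238,318),):print(ray('scene',(310+q[0]/4,170+q[1]/4),75))
"
```

```text
[240.11670211 305.22444886]
[238.52528155 330.73702229]
[232.44333172 428.23871051]
[ 453.33325841 -345.61680003]
```

Emit:
send_rows(
  plan=[
    [0, 0, 20, 0],
    [0, 0, 25, 0],
    [0, 0, 25, 0],
    [0, 0, 20, 0],
    [0, 0, 14, 0],
    [0, 0, 8, 0],
    [0, 0, 0, 0],
  ],
)

```text
time: 2.9
tool_pos: [451.6, -347.6, 38.3]
tool_rot: [-3.12, -0.366, 0.0]
contact_force: [0.3, 0.3, -0.1]
width: 70.0
gripper_force: 0.0
```

Emit:
send_rows(
  plan=[
    [0, 0, 0, 0],
    [0, 0, 0, 0],
    [0, 0, 0, 0],
    [0, 0, 0, 0],
    [0, 0, 0, 0],
    [0, 0, 0, 0],
    [0, 0, 0, 0],
    [0, 0, 0, 0],
  ],
  grip=15,
)

```text
time: 3.9
tool_pos: [451.9, -347.8, 39.0]
tool_rot: [3.12, 0.366, 0.001]
contact_force: [-1.4, 1.2, 7.0]
width: 28.8
gripper_force: 59.9
```

Emit:
send_rows(
  plan=[
    [0, 0, -5, 0],
    [0, 0, -20, 0],
    [0, 0, -30, 0],
    [0, 0, -30, 0],
    [0, 0, -20, 0],
    [0, 0, -6, 0],
    [0, 0, 0, 0],
  ],
)

```text
time: 4.78
tool_pos: [451.3, -347.4, 149.0]
tool_rot: [-3.12, -0.366, 0.0]
contact_force: [0.3, -0.2, -4.1]
width: 29.1
gripper_force: 59.9
```

```bash
python3 -c "
from h import *
go(544,-111,150,-107.4)
a=r.get_image('scene')[130:280,310:460];cv2.imwrite('pics/c4.png',cv2.resize(a,(600,600),interpolation=2))"
```

```text
t 4.775 pos [ 451.3 -347.4  149. ] head -76.61 tilt z [-0.  0. -1.] w 29.082143908773396 F [ 0.3 -0.2 -4.1]
tool shift [ 145.  -208.5   -1. ] turn 0.537
```

View pics/c4.png

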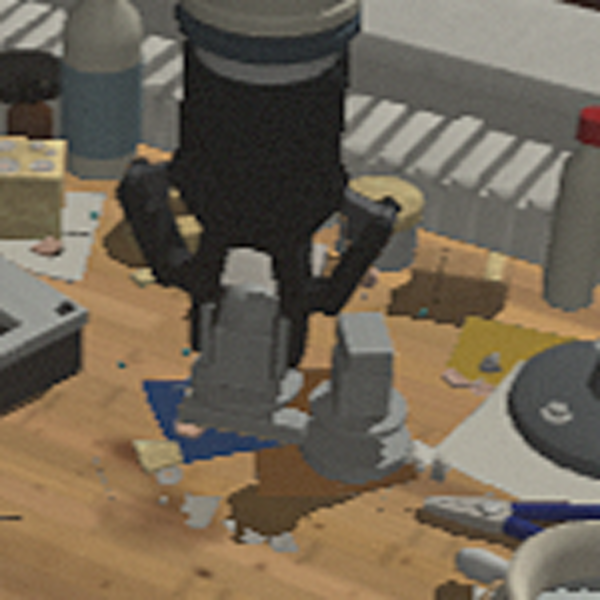

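The stake is held upright, with its bar foot at crop (180–305, 405–435) parallel to the fingers. The spare is undisturbed. Now I'll move over the slot.

Emit:
send_rows(
  plan=[
    [8, -11.5, 0, 0],
    [15, -21, 0, 0],
    [18, -26, 0, 0],
    [19, -28, 0, 0],
    [20, -29, 0, 0],
    [19, -28, 0, 0],
    [18, -26, 0, 0],
    [15, -21, 0, 0],
    [9, -13, 0, 0],
    [4, -5, 0, 0],
  ],
)

```text
time: 6.08
tool_pos: [544.2, -110.1, 148.8]
tool_rot: [-3.12, -0.368, 0.001]
contact_force: [-0.7, -0.7, -3.5]
width: 28.9
gripper_force: 59.9
```

Emit:
send_rows(
  plan=[
    [0, 0, 0, 0.08],
    [0, 0, 0, 0.15],
    [0, 0, 0, 0.15],
    [0, 0, 0, 0.11],
    [0, 0, 0, 0.047],
    [0, 0, 20, 0],
    [0, 0, 18, 0],
    [0, 0, 0, 0],
    [0, 0, 0, 0],
  ],
)

```text
time: 7.2
tool_pos: [544.4, -111.3, 111.4]
tool_rot: [3.106, -0.475, -0.0]
contact_force: [1.0, 0.0, -3.5]
width: 29.1
gripper_force: 59.7
```

```bash
python3 -c "
from h import *
go(544,-111,55,-107.4)
a=r.get_image('scene')[130:255,230:380];b=r.get_image('top')[155:255,215:335];f=lambda i,s:cv2.resize(i,s,interpolation=2)
cv2.imwrite('pics/c5.png',np.hstack([f(a,(420,350)),f(b,(380,350))]))"
```

```text
t 7.2 pos [ 544.4 -111.3  111.4] head -107.38 tilt z [-0. -0. -1.] w 29.12152454805011 F [ 1.   0.  -3.5]
tool shift [-0.4 -0.2 56.4] turn 0.0
```

View pics/c5.png

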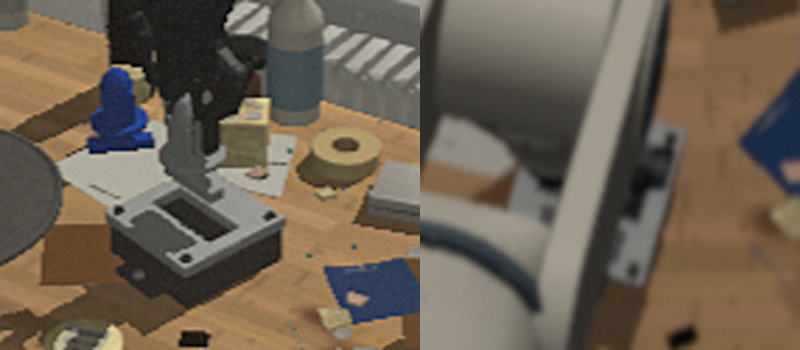

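The stake hangs level over the holder, with its foot at crop (160–225, 165–200). The slot appears at roughly (160,207), (181,192), (237,225), (213,241). I'll cross-check the slot centre with the scene camera.

```bash
python3 -c "
from h import *
w=np.array([ray('scene',(230+x/2.8,130+y/2.8),44) for x,y in((160,207),(181,192),(237,225),(213,241))]);print(w.round(1),w.mean(0))
# plate corners from bolts
w=np.array([ray('scene',(230+x/2.8,130+y/2.8),46) for x,y in((119,211),(269,214),(186,258))]);print(w.round(1),(w[0]+w[1])/2)
w=np.array([ray('top',(225+x/4.6,165+y/4.6),46) for x,y in((146,86),(318,137),(263,309),(90,257))]);print(w.round(1),w.mean(0))
"
```

```text
[[ 538.1  -79.7]
 [ 566.5  -82.4]
 [ 549.7 -150.6]
 [ 519.9 -145.8]] [ 543.52391076 -114.61494625]
[[ 512.7  -54.8]
 [ 575.  -166.8]
 [ 486.2 -141.2]] [ 543.85991718 -110.80214479]
[[ 598.4  -82.2]
 [ 571.8 -169.6]
 [ 484.  -141.8]
 [ 510.8  -54.4]] [ 541.25461949 -111.99672026]
```

Emit:
send_rows(
  plan=[
    [1, 1, 0, 0],
    [0, 0, 10, 0],
    [0, 0, 14, 0],
    [0, 0, 12, 0],
    [0, 0, 8, 0],
    [0, 0, 4, 0],
    [0, 0, 0, 0],
  ],
)

```text
time: 8.18
tool_pos: [544.9, -112.4, 63.0]
tool_rot: [-3.106, 0.474, 0.001]
contact_force: [-0.1, -0.2, -3.3]
width: 29.2
gripper_force: 59.8
```

Emit:
send_rows(
  plan=[
    [0, 0, 3, 0],
    [0, 0, 2, 0],
    [0, 0, 1, 0],
    [0, 0, 0.5, 0],
    [0, 0, 0, 0],
    [0, 0, 0, 0],
  ],
)

```text
time: 8.93
tool_pos: [545.0, -112.4, 56.9]
tool_rot: [3.106, -0.474, 0.0]
contact_force: [-0.4, -0.3, -3.9]
width: 29.1
gripper_force: 59.8
```

Emit:
send_rows(
  plan=[
    [0, 0, 0.5, 0],
    [0, 0, 0.5, 0],
    [0, 0, 0, 0],
    [0, 0, 0, 0],
  ],
)

```text
time: 9.43
tool_pos: [544.9, -112.4, 55.8]
tool_rot: [-3.106, 0.474, -0.0]
contact_force: [0.5, -0.7, -3.7]
width: 29.1
gripper_force: 59.8
```

Emit:
send_rows(
  plan=[
    [0, 0, 0, -0.1],
    [0, 0, 0, -0.17],
    [0, 0, 0, -0.17],
    [0, 0, 0, -0.17],
    [0, 0, 0, -0.17],
    [0, 0, 0, -0.17],
    [0, 0, 0, -0.17],
    [0, 0, 0, -0.17],
    [0, 0, 0, -0.16],
    [0, 0, 0, -0.12],
  ],
)

```text
time: 10.68
tool_pos: [544.9, -112.4, 55.8]
tool_rot: [2.528, 1.865, 0.0]
contact_force: [-0.1, -0.7, -3.2]
width: 29.4
gripper_force: 59.8
```

Emit:
send_rows(
  plan=[
    [0, 0, 0, 0],
    [0, 0, 0.5, 0],
    [0, 0, 0.5, 0],
    [0, 0, 0, 0],
  ],
)

```text
time: 11.18
tool_pos: [545.0, -112.4, 55.0]
tool_rot: [2.533, 1.858, 0.0]
contact_force: [-2.8, 0.6, 1.6]
width: 29.3
gripper_force: 60.7
```

```bash
python3 -c "
from h import *
go(543,-112,55,-17.4)"
```

```text
t 11.175 pos [ 545.  -112.4   55. ] head -17.46 tilt z [ 0.  0. -1.] w 29.336244905018347 F [-2.8  0.6  1.6]
tool shift [-0.2 -2.   0. ] turn -0.001
```

Contact is felt: the collar is on the plate. I'll release gently and then retreat.

Emit:
send_rows(
  plan=[
    [0, 0, 0, 0],
    [0, 0, 0, 0],
    [0, 0, 0, 0],
    [0, 0, 0, 0],
    [0, 0, 0, 0],
    [0, 0, 0, 0],
  ],
  grip=60,
)

```text
time: 11.92
tool_pos: [544.9, -112.4, 54.8]
tool_rot: [2.532, 1.859, 0.0]
contact_force: [0.1, 0.1, -1.0]
width: 60.3
gripper_force: 0.0
```

Emit:
send_rows(
  plan=[
    [0, 0, -8, 0],
    [0, 0, -20, 0],
    [0, 0, -30, 0],
    [0, 0, -40, 0],
    [0, 0, -40, 0],
    [0, 0, -30, 0],
    [0, 0, -10, 0],
  ],
)

```text
time: 12.8
tool_pos: [545.8, -112.6, 235.1]
tool_rot: [2.53, 1.858, 0.004]
contact_force: [-0.1, 0.0, -0.1]
width: 59.9
gripper_force: 0.0
```

```bash
python3 -c "
from h import *
go(400,-112,230,-17.4)
a=r.get_image('scene')[120:270,230:430];cv2.imwrite('pics/c6.png',cv2.resize(a,(800,600),interpolation=2))"
```

```text
t 12.8 pos [ 545.8 -112.6  235.1] head -17.42 tilt z [ 0.003 -0.001 -1.   ] w 59.86199478422583 F [-0.1  0.  -0.1]
tool shift [ -43.1 -139.3    4.6] turn -0.0
```

View pics/c6.png

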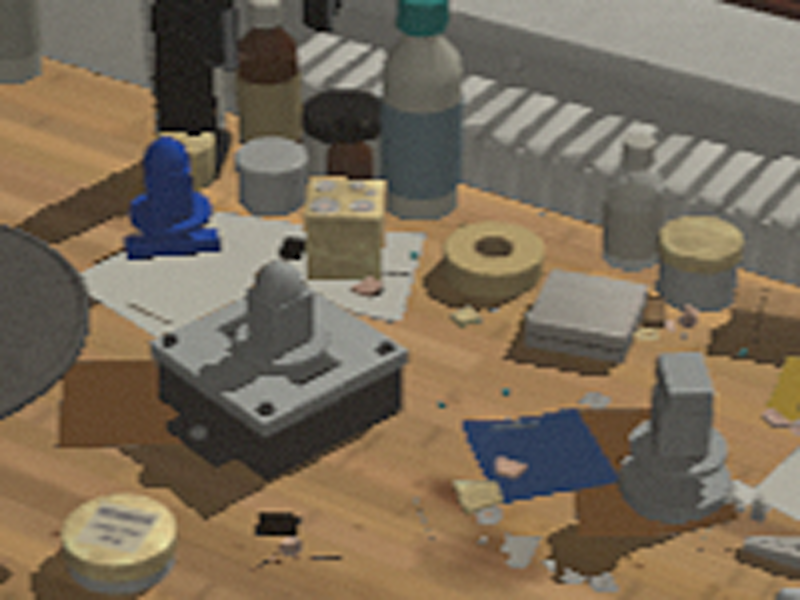

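The stake sits upright in the holder at crop (280,320), with its collar flat on the plate and both slot ends visible either side. The spare still stands at (680,430) and the gripper is clear, so I'm handing the job in.

```bash
python3 -c "
from rig import r
print(r.close_job())"
```

```text
the job is handed in; nothing more can be done
None
```

I mounted the domed stake in the holder with its collar on the plate and turned it a quarter turn to lock, left the spare standing where it was, and handed the job in at about 13 s; no verdict came back.

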